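# Raise the rice-cake photo camera to full height and hold it

## Task

Get the photo stand ready for the picture of the rice cakes: slide the blue transport lock all the way to its end stop, away from the mast. Then take the grey grip on top of the mast so that the orange release button is squeezed in, and with it squeezed pull the mast straight up, past the first stop, until both tubes are fully out at the second stop. The mast draws itself back in when let go, so finish while still holding it up there by the grip with the button squeezed, and leave the rice cakes beside the stand alone.

Things in the scene. Friction and masses are not known exactly. Their poses are not given: they have to be found in the camera images.
- photo_stand: fixed photo stand. Origin at table level under the axis of its upright telescopic mast; sizes below are in this frame, mast in. x: across the base, the orange button is on the mast's -x side; -y: along the base to the transport lock; +y: to the camera. Base plate 70 (x) x 235 (y) x 12 mm, y from -195 to +40 mm. Outer tube 36 mm diameter, up to 84 mm
- transport_lock (a joint): slide of the blue transport lock, m: 0 to 0.006 at the start (mast held down), 0.030 at its open end stop; grows as it moves to the stand's -y, away from the mast. It stays where it is left; sliding friction about 2 N.
- lock_grip (a point): centre of the blue lock grip, a ribbed block 18 (x) x 26 (y) x 32 (z) mm, centre 53 mm above the table (37 to 69 mm), top free; 115 mm from the mast axis towards the stand's -y when the joint is 0, 145 mm when open. Under it a steel bar 16 mm wide at 29 to 37 mm height, which runs towards the mast. Pinch it along the stand's x. Axes as the stand's.
- mast_grip (a point): centre of the place to squeeze on the grey mast grip, 128 mm up (248 mm fully out). Block 30 (x) x 34 (y) mm, from 96 to 148 mm up, free above; along x 37 mm wide over the orange button (this point is the centre of that), 31 mm with it pressed. Squeeze along x: one finger on the button, one on the flat face across from it. Below it a collar 40 mm in diameter. Axes as the stand's
- button_face (a point): middle of the outer face of the orange release button, 22 (y) x 32 (z) mm, on the -x side of the grey grip, 128 mm high with the mast in; stands out 7 mm unpressed.
- release_button (a joint): travel of the orange button, m: 0 out, 0.006 fully in (about 3 N to start, 7 N fully in); springs out when released. The latch frees at about 0.004; unpressed, the mast is locked down.
- mast_head (a joint): how far the inner tube with the head is pulled out of the middle tube, m: 0 in, 0.060 out. It moves first (about 5 to 6 N pull); its end is the first stop.
- middle_tube (a joint): how far the middle tube is pulled out of the outer tube, m: 0 in, 0.060 out; it follows after the first stop (about 9 to 12 N pull); its end is the second stop. Both tubes are drawn back in by springs.
- camera_lens (a point): underside of the small black camera (40 x 34 x 32 mm) on an arm 75 mm to the stand's +y of the mast, lens 70 mm above the table with the mast in; its top is at 102 mm. Rises with the mast.
- blue_cake: pale blue rice cake 46x62x22 mm lying loose below the camera, origin under its centre; leave alone
- pumpkin_cake: purple pumpkin-shaped rice cake with a green leaf, 50x48x41 mm, loose on the -x side of the base, about 130 mm from the base's middle line; origin under its centre; leave alone

How it is judged (in metres and radians):
On the way, in this order (a step that is already met when the one before it is completed fails the run):
1. the transport lock is at its open end stop, the mast still in (value of joint transport_lock above 0.026 m and value of joint mast_head below 0.005 m), for 0.2 s.
2. the release button is squeezed in with the mast still in (value of joint release_button above 0.004 m and value of joint each of mast_head, middle_tube below 0.01 m), for 0.1 s.
3. the inner tube is out to the first stop (value of joint mast_head above 0.056 m), for 0.1 s.
At the end, for the whole second after the job is handed in: both tubes are fully out (each within 4 mm of its 60 mm), the button is squeezed in (over 4 mm) by the fingers that hold the grip (over 2 N), the mast is at rest and the transport lock is within 4 mm of its open end (value of joint each of mast_head, middle_tube above 0.056 m and value of joint transport_lock above 0.026 m and value of joint release_button above 0.004 m and contact force between the fingers and photo_stand above 2 N and velocity of joint mast_head between -0.02 and 0.02 m/s and velocity of joint middle_tube between -0.02 and 0.02 m/s); the arm keeps its last pose, push and grip.
It fails at once if a rice cake beside the stand is pushed more than 25 mm (distance of any of blue_cake, pumpkin_cake from where it was at the start of the episode above 0.025 m).
It also fails if it takes over 48 s, if anything falls off the work surface, if the arm or the gripper's body presses on something with over 40 N, if the wrist force passes 120 N, or if a joint passes its speed limit or range.

## Robot

A 7-joint arm with a two-finger parallel gripper is mounted at the origin on the work surface; the furniture and walls round the work are solid. World frame = base frame: x ahead of the robot, y to its left, z up, the work surface at z = 0. Lengths are in mm, angles in rad, forces in N, time in s.
With the tool pointing down it reaches from about 400 to 750 mm from the base axis. Payload 19.5 kg.
Tool frame: the origin (TCP) lies at the very end of the fingers, on their centre line; the grasp point (between the pads) lies 19 mm behind it; z points along the fingers, y is the line along which they close (so a half turn about z gives the same grasp; the last joint's range is limited). The gripper opens to 85 mm and grips with 20 to 120 N. Pads are 22 mm wide; open, the fingers measure 114 mm over their backs; the gripper's body (76 mm by 85 mm) begins 54 mm behind the grasp point. The pads swing forward as they close: fully open they stand 13 mm farther back than shut.
Start: joints at [1.092, 0.707, -0.028, 1.485, 0.022, 0.951, -0.075], TCP at [243.239, -520.989, 231.268] pointing down, gripper open.
Joint ranges: [-2.71, 2.71], [-0.32, 2.16], [-1.57, 1.52], [0, 2.45], [-1.46, 4.6], [0, 2.02], [-2.83, 2.83]. Speed limits (rad/s): [1.89, 1.89, 2.57, 2.57, 3.01, 3.01, 3.01].

## Interface

Orientations are given as a unit quaternion [w, x, y, z].
In Python, from station import ctrl gives the robot as it stands.
- The arm moves only by the shell command python3 -m handwheel 'ROWS'. ROWS is JSON, a list of rows, each an object with "xyz": the shift along the world's x, y, z in mm, a list of three; "rotation": the turn, a rotation vector about the world's x, y, z in rad, a list of three; "jaw": the closure, from 0 (fully open) to 1 (shut). A call has 1 to 5 rows; each row is the pose to reach, as a shift and turn from the pose commanded when the call began; what a row does not reach only later rows make up. A row lasts 1/8 s, in which the tool goes at most 62.5 mm and 10.7 degrees, less where a joint would pass 70% of its speed; a pose out of reach is approached as far as the arm can. A call with a gripper value outside its range is refused whole. The fingers move at their own pace and stop on an object; the grip force is fixed at half the most. Time passes only in rows, so rows that repeat a pose let the fingers close. It gives the time, the measured TCP pose, the force, the opening and the grip force at its end, in the units of the state.
- ctrl.state(): the state, without advancing time (a new reading comes with each control period).
- ctrl.grab_frame(name): name is "scene" or "top" or "wrist"; returns the picture (400x640x3 uint8, blue, green, red); there is no depth.
- ctrl.calibration(name): a dict with "camera_matrix" (3x3 intrinsics, pixels), "pose" (4x4, takes a point from camera to world coordinates); the wrist camera has in their place "mount" (4x4, takes a point from camera to tool coordinates, whose origin is the TCP and whose axes are the flange's). Camera axes: x right, y up, looking along -z (the intrinsics and any distortion apply to the point x, -y, -z); pixel columns grow to the right and rows downward; lengths in mm; the calibration is good to about 2 mm. The wrist camera is an equidistant fisheye: a pixel r from the principal point sees the ray r / f radians off the axis. A picture is of the moment at which its call begins: read the wrist's pose just before it. calibration takes no time and is no camera call.
- ctrl.close_job(): hands the job in; it is judged then, once.
The state is a dict: "time": time; "q": joint angles; "qd": joint speeds; "joint_torque": joint torques, N m; "tool_pos": TCP position; "ee_rot": TCP orientation; "wrist_force": force on the tool from outside, world axes, zero at the start; "torque": the same for the moment, N m; "width": finger opening in mm; "finger_force": force on a finger pad.
Only numpy, scipy, OpenCV 4.12 (cv2) and the standard library are available. Lean on these libraries where they do the work, as an engineer would, in place of code of your own. Each camera call takes 0.05 s, during which the arm holds its last target. There are 200 camera calls.

## Working session

There is one attempt and no reset: what is moved stays moved. The work goes in short steps, Python scripts to look and compute and a shell command to move; the robot and the scene stay as the last step left them, time stands still between calls to the robot, and variables do not carry over. Pictures are saved under pics/ and viewed, at most 10 in all, crops included, and the job is handed in when it is done.

```bash
mkdir -p pics; python3 - <<'E'
from station import ctrl
import cv2,numpy as np
np.set_printoptions(suppress=True,precision=4)
s=ctrl.state();print(s)
for n in("scene","top"):
    cv2.imwrite(f"pics/{n}0.png",ctrl.grab_frame(n));c=ctrl.calibration(n);print(n,c)
print(ctrl.calibration("wrist"))
E
```

```text
{'time': 0.0, 'q': array([ 1.0923,  0.7071, -0.0276,  1.485 ,  0.022 ,  0.9509, -0.0755]), 'qd': array([ 0.0006, -0.0003, -0.0016, -0.0014, -0.0014, -0.0003,  0.    ]), 'joint_torque': array([ -0.0034, -88.3214,   1.2324, -23.6163,   0.0165,   0.0066,
         0.    ]), 'tool_pos': array([ 243.1227, -520.784 ,  230.8369]), 'ee_rot': array([-0.0005,  0.9762,  0.2167, -0.0002]), 'wrist_force': array([-0.0658,  0.1389, -0.0489]), 'torque': array([-0.0134, -0.0329, -0.0159]), 'finger_force': 0.0, 'width': 85.33724099473908}
scene {'camera_matrix': array([[469.0623,   0.    , 321.3015],
       [  0.    , 469.0623, 198.3858],
       [  0.    ,   0.    ,   1.    ]]), 'pose': array([[ -0.7342,   0.4583,  -0.5008, 129.4668],
       [ -0.6787,  -0.4781,   0.5574, 555.3615],
       [  0.0161,   0.7492,   0.6622, 659.4653],
       [  0.    ,   0.    ,   0.    ,   1.    ]])}
top {'camera_matrix': array([[386.9389,   0.    , 320.803 ],
       [  0.    , 386.9389, 200.9497],
       [  0.    ,   0.    ,   1.    ]]), 'pose': array([[ -0.0051,   0.9972,  -0.0749, 495.8784],
       [ -1.    ,  -0.0056,  -0.0067,  68.7139],
       [ -0.0071,   0.0748,   0.9972, 965.5088],
       [  0.    ,   0.    ,   0.    ,   1.    ]])}
{'camera_matrix': array([[309.7069,   0.    , 321.9652],
       [  0.    , 309.7069, 198.5782],
       [  0.    ,   0.    ,   1.    ]]), 'mount': array([[  -0.0007,    0.9497,    0.3132,   80.7168],
       [   1.    ,    0.0007,    0.0003,   -0.795 ],
       [   0.0001,    0.3132,   -0.9497, -142.1762],
       [   0.    ,    0.    ,    0.    ,    1.    ]])}
```

View pics/scene0.png

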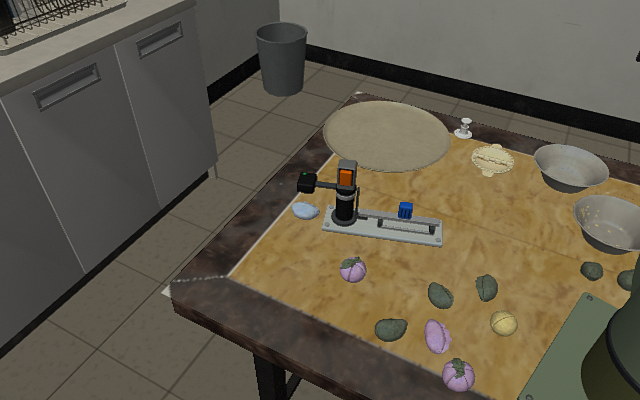

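View pics/top0.png

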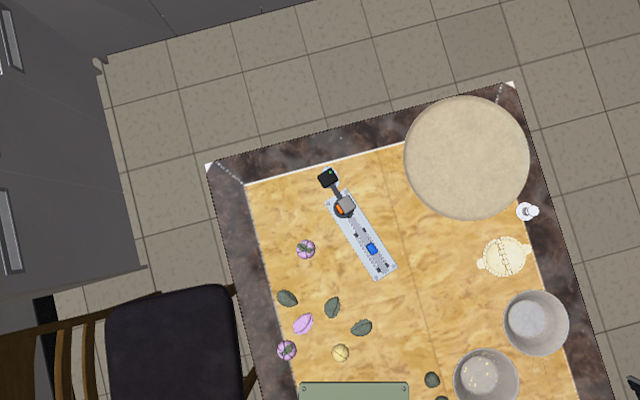

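```bash
python3 - <<'E'
import cv2,numpy as np
a=cv2.imread("pics/scene0.png")[140:260,270:470];b=cv2.imread("pics/top0.png")[160:290,280:420]
a=cv2.resize(a,None,fx=4,fy=4,interpolation=2)
b=cv2.resize(b,None,fx=4.5,fy=4.5,interpolation=2)
cv2.imwrite("pics/a.png",a);cv2.imwrite("pics/b.png",b);print(a.shape,b.shape)
E
```

```text
(480, 800, 3) (585, 630, 3)
```

View pics/a.png

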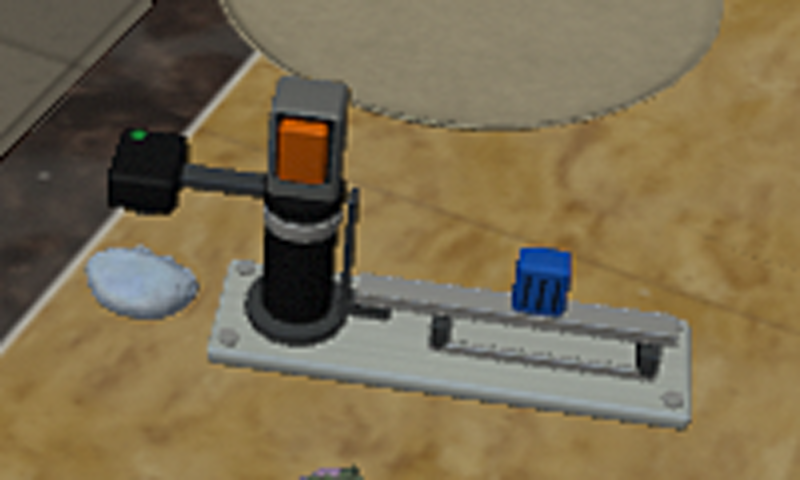

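View pics/b.png

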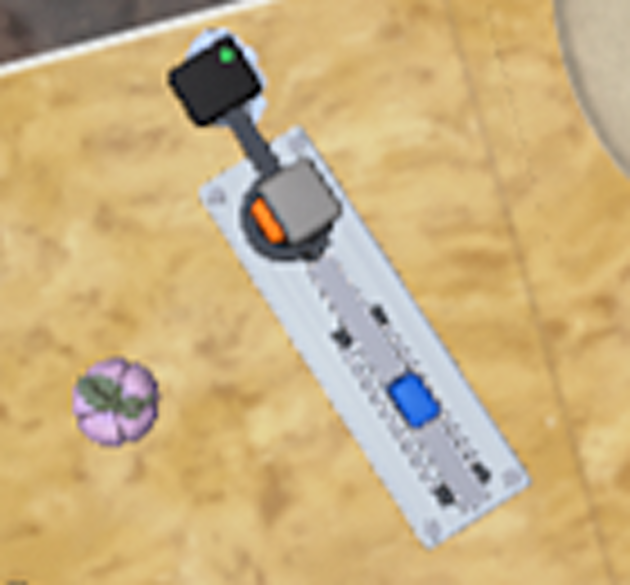

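The scene picture shows the stand, with the orange button at about (346,178) and the lock's top at about (405,204). In the top picture the mast grip's top is at (347,204) and the lock's top at (372,249). The pumpkin cake is clear of the stand, and the blue cake lies under the camera. Next I fit the stand's pose.

```bash
cat > h.py <<'E'
from station import ctrl
import numpy as np
from scipy.optimize import least_squares
def proj(c,P):
    p=(P-c["pose"][:3,3])@c["pose"][:3,:3]; K=c["camera_matrix"]
    return np.c_[K[0,0]*p[:,0]/-p[:,2]+K[0,2], K[1,1]*-p[:,1]/-p[:,2]+K[1,2]]
def stand(p,L):
    c,s=np.cos(p[2]),np.sin(p[2]); L=np.atleast_2d(L)
    return np.c_[p[0]+c*L[:,0]-s*L[:,1],p[1]+s*L[:,0]+c*L[:,1],L[:,2]]
E
python3 - <<'E'
from h import *
np.set_printoptions(suppress=True,precision=3)
B=[[35,40,12],[-35,40,12],[-35,-195,12],[35,-195,12]]
G=[[0,0,148]]
T=np.array([[302,127],[203,190],[430,547],[527,480],[300,197],[413,398]])/4.5+[280,160]
S=np.array([[232,262],[210,352],[688,420],[690,320],[312,88],[545,255]])/4+[270,140]
ct,cs=ctrl.calibration("top"),ctrl.calibration("scene")
def f(p,split=False):
    P=stand(p,np.array(B+G+[[0,-115-p[3],69]]))
    a,b=proj(ct,P)-T,proj(cs,P)-S
    return (a,b) if split else np.r_[a,b].ravel()
r=least_squares(f,[650,0,-1.05,3],loss="soft_l1");print(r.x);print(*f(r.x,True))
p=r.x
s=ctrl.state()["tool_pos"]
for n,L in(("lock",[0,-115-p[3],0]),("open",[0,-145,0]),("mast",[-.5,0,0])): print(n,stand(p,L), stand(p,L)-s)
print(np.degrees(p[2]))
E
```

```text
[548.89   19.408  -1.014   0.299]
[[-0.4   -1.053]
 [-2.32  -0.031]
 [-1.24   2.269]
 [ 1.395  1.68 ]
 [ 0.063  0.973]
 [-0.182  0.879]] [[-0.538 -3.036]
 [-1.444 -2.099]
 [ 1.186 -1.14 ]
 [ 0.575 -1.334]
 [-0.364  0.234]
 [-0.368 -0.258]]
lock [[450.981 -41.482   0.   ]] [[ 207.842  479.32  -230.9  ]]
open [[425.76  -57.168   0.   ]] [[ 182.621  463.634 -230.9  ]]
mast [[548.626  19.833   0.   ]] [[ 305.487  540.635 -230.9  ]]
-58.12218658718704
```

```bash
python3 -m handwheel '[{"xyz":[22,52,0],"rotation":[0,0,0.03],"jaw":0},{"xyz":[44,104,0],"rotation":[0,0,0.06],"jaw":0},{"xyz":[66,156,0],"rotation":[0,0,0.09],"jaw":0},{"xyz":[88,208,0],"rotation":[0,0,0.12],"jaw":0},{"xyz":[108,256,0],"rotation":[0,0,0.12],"jaw":0}]'
python3 -m handwheel '[{"xyz":[22,52,0],"rotation":[0,0,0],"jaw":0},{"xyz":[44,104,0],"rotation":[0,0,0],"jaw":0},{"xyz":[66,156,0],"rotation":[0,0,0],"jaw":0},{"xyz":[88,205,0],"rotation":[0,0,0],"jaw":0},{"xyz":[100,223,0],"rotation":[0,0,0],"jaw":0}]'
python3 -m handwheel '[{"xyz":[0,0,0],"rotation":[0,0,0],"jaw":0},{"xyz":[0,0,0],"rotation":[0,0,0],"jaw":0}]'
python3 - <<'E'
from station import ctrl
import cv2
s=ctrl.state();print(s["tool_pos"],s["ee_rot"],s["time"])
im=ctrl.grab_frame("wrist");cv2.imwrite("pics/w1.png",im)
E
```

```text
time: 0.72
tool_pos: [351.7, -263.1, 231.2]
ee_rot: [-0.0, 0.961, 0.275, 0.0]
wrist_force: [0.4, -0.7, 0.3]
width: 85.3
finger_force: 0.0
time: 1.35
tool_pos: [451.9, -39.0, 231.1]
ee_rot: [-0.0, 0.961, 0.277, -0.0]
wrist_force: [-1.3, -0.4, -1.1]
width: 85.7
finger_force: 0.0
time: 1.6
tool_pos: [450.8, -42.7, 231.2]
ee_rot: [0.0, 0.962, 0.274, -0.0]
wrist_force: [-0.2, -0.6, -0.2]
width: 85.6
finger_force: 0.0
[450.82705792 -42.72126145 231.19378512] [ 4.48872292e-05  9.61608442e-01  2.74425083e-01 -2.76682758e-04] 1.6
```

View pics/w1.png

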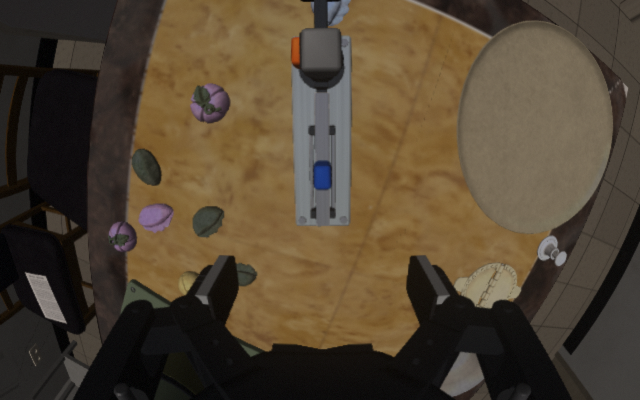

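The wrist picture shows the stand square to the tool. The lock is at about (322,175), the mast grip at (321,48) and the lower base corners at (296,225) and (351,225). I'll enlarge it.

```bash
python3 - <<'E'
import cv2
b=cv2.imread("pics/w1.png")[20:235,270:375]
cv2.imwrite("pics/w1c.png",cv2.resize(cv2.rotate(b,cv2.ROTATE_90_CLOCKWISE),None,fx=3.7,fy=3.7,interpolation=2))
E
```

```text
(no output)
```

View pics/w1c.png

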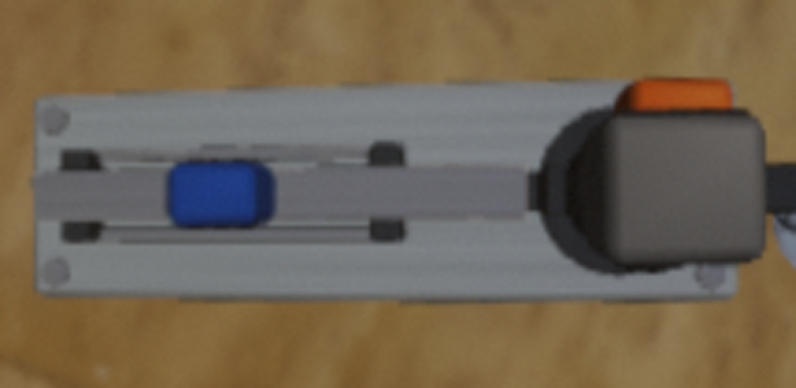

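```bash
cat >> h.py <<'E'
from scipy.spatial.transform import Rotation as R
def wpt(s,uv,z):
    c=ctrl.calibration("wrist");K=c["camera_matrix"];M=c["mount"]
    uv=np.atleast_2d(uv);d=(uv-K[:2,2])/K[0,0];th=np.hypot(*d.T);k=np.sinc(th/np.pi)
    ray=np.c_[d[:,0]*k,-d[:,1]*k,-np.cos(th)]
    Rw=R.from_quat(np.roll(s["ee_rot"],-1)).as_matrix()
    o=s["tool_pos"]+Rw@M[:3,3]; d=ray@(Rw@M[:3,:3]).T
    return o+d*((np.asarray(z)-o[2])/d[:,2])[:,None]
E
python3 - <<'E'
from h import *
np.set_printoptions(suppress=True,precision=3)
s=ctrl.state();print(s["tool_pos"])
C=np.array([[36,97],[36,293],[736,297],[212,193],[687,187]])
uv=np.c_[270+C[:,1]/3.7,20+215-C[:,0]/3.7]
W=wpt(s,uv,[12,12,12,69,148]);print(W)
print(np.linalg.norm(W[0]-W[1]),np.linalg.norm(W[1]-W[2]))
L=np.array([[-35,-195],[35,-195],[35,40],[0,-115],[0,0]])
def f(p):
    l=L.copy().astype(float);l[3,1]-=p[3]
    return (stand(p,np.c_[l,np.zeros(5)])-W)[:,:2].ravel()
r=least_squares(f,[549,19,-1.01,3]);print(r.x,np.degrees(r.x[2]));print(f(r.x).reshape(-1,2))
E
```

```text
[450.833 -42.88  231.256]
[[ 370.077  -53.435   12.   ]
 [ 405.546 -110.684   12.   ]
 [ 600.699   12.98    12.   ]
 [ 452.747  -40.948   69.   ]
 [ 550.108   20.807  148.   ]]
67.34575724910893 231.03511816237528
[550.796  21.681  -1.005   1.345] -57.561206430586374
[[-2.628  0.057]
 [-0.549 -1.772]
 [ 2.63   0.618]
 [-0.141  0.222]
 [ 0.688  0.874]]
```

```bash
python3 -m handwheel '[{"xyz":[1.5,1.5,-50],"rotation":[0,0,0.01],"jaw":0},{"xyz":[1.5,1.5,-100],"rotation":[0,0,0.01],"jaw":0},{"xyz":[1.5,1.5,-145],"rotation":[0,0,0.01],"jaw":0},{"xyz":[1.5,1.5,-175],"rotation":[0,0,0.01],"jaw":0},{"xyz":[1.5,1.5,-188],"rotation":[0,0,0.01],"jaw":0}]'
python3 -m handwheel '[{"xyz":[0,0,0],"rotation":[0,0,0],"jaw":0.6},{"xyz":[0,0,0],"rotation":[0,0,0],"jaw":0.9},{"xyz":[0,0,0],"rotation":[0,0,0],"jaw":1},{"xyz":[0,0,0],"rotation":[0,0,0],"jaw":1},{"xyz":[0,0,0],"rotation":[0,0,0],"jaw":1}]'
```

```text
time: 2.28
tool_pos: [452.1, -41.2, 42.2]
ee_rot: [-0.0, 0.96, 0.279, -0.001]
wrist_force: [0.9, -0.6, -0.4]
width: 85.4
finger_force: 0.0
time: 2.9
tool_pos: [453.5, -41.0, 44.1]
ee_rot: [0.001, 0.96, 0.279, 0.001]
wrist_force: [1.5, -3.0, 13.3]
width: 16.9
finger_force: 59.3
```

```bash
python3 -m handwheel '[{"xyz":[-6,-3.8,0],"rotation":[0,0,0],"jaw":1},{"xyz":[-12,-7.6,0],"rotation":[0,0,0],"jaw":1},{"xyz":[-18,-11.4,0],"rotation":[0,0,0],"jaw":1},{"xyz":[-23,-14.6,0],"rotation":[0,0,0],"jaw":1},{"xyz":[-25,-15.8,0],"rotation":[0,0,0],"jaw":1}]'
python3 -m handwheel '[{"xyz":[-1,-0.6,0],"rotation":[0,0,0],"jaw":1},{"xyz":[-2,-1.2,0],"rotation":[0,0,0],"jaw":1},{"xyz":[-3,-1.8,0],"rotation":[0,0,0],"jaw":1},{"xyz":[-3,-1.8,0],"rotation":[0,0,0],"jaw":1}]'
```

```text
time: 3.52
tool_pos: [429.0, -56.5, 44.1]
ee_rot: [0.001, 0.96, 0.28, 0.002]
wrist_force: [9.6, 4.7, 10.7]
width: 17.1
finger_force: 59.0
time: 4.03
tool_pos: [428.8, -56.7, 44.1]
ee_rot: [0.001, 0.96, 0.281, 0.005]
wrist_force: [18.4, 10.8, 6.6]
width: 17.2
finger_force: 58.4
```

```bash
python3 -m handwheel '[{"xyz":[1.5,1,0],"rotation":[0,0,0],"jaw":1},{"xyz":[1.5,1,0],"rotation":[0,0,0],"jaw":0},{"xyz":[1.5,1,0],"rotation":[0,0,0],"jaw":0},{"xyz":[1.5,1,0],"rotation":[0,0,0],"jaw":0},{"xyz":[1.5,1,0],"rotation":[0,0,0],"jaw":0}]'
python3 -m handwheel '[{"xyz":[0,0,40],"rotation":[0,0,0],"jaw":0},{"xyz":[0,0,90],"rotation":[0,0,0],"jaw":0},{"xyz":[0,0,140],"rotation":[0,0,0],"jaw":0},{"xyz":[0,0,180],"rotation":[0,0,0],"jaw":0},{"xyz":[38,24,195],"rotation":[0,0,0],"jaw":0}]'
python3 -m handwheel '[{"xyz":[20,13,0],"rotation":[0,0,0],"jaw":0},{"xyz":[20,13,0],"rotation":[0,0,0],"jaw":0},{"xyz":[20,13,0],"rotation":[0,0,0],"jaw":0},{"xyz":[20,13,0],"rotation":[0,0,0],"jaw":0}]'
python3 - <<'E'
from h import *
import cv2
s=ctrl.state();print(s["tool_pos"],s["ee_rot"],s["time"])
im=ctrl.grab_frame("wrist");cv2.imwrite("pics/w2.png",im)
b=im[20:,270:375]
cv2.imwrite("pics/w2c.png",cv2.resize(cv2.rotate(b,cv2.ROTATE_90_CLOCKWISE)[:,120:],None,fx=3,fy=3,interpolation=2))
E
```

```text
time: 4.65
tool_pos: [426.2, -57.1, 43.3]
ee_rot: [-0.0, 0.96, 0.28, -0.0]
wrist_force: [0.5, 0.3, 0.0]
width: 84.8
finger_force: 0.0
time: 5.28
tool_pos: [464.0, -34.3, 240.9]
ee_rot: [0.001, 0.961, 0.278, 0.001]
wrist_force: [1.1, -1.2, -0.2]
width: 85.6
finger_force: 0.0
time: 5.78
tool_pos: [483.7, -20.6, 238.3]
ee_rot: [-0.0, 0.96, 0.279, -0.0]
wrist_force: [-0.8, 0.2, -0.7]
width: 85.5
finger_force: 0.0
[483.74077609 -20.59510363 238.25975667] [-3.67253207e-05  9.60224627e-01  2.79228599e-01 -2.30698227e-04] 5.775
```

View pics/w2c.png

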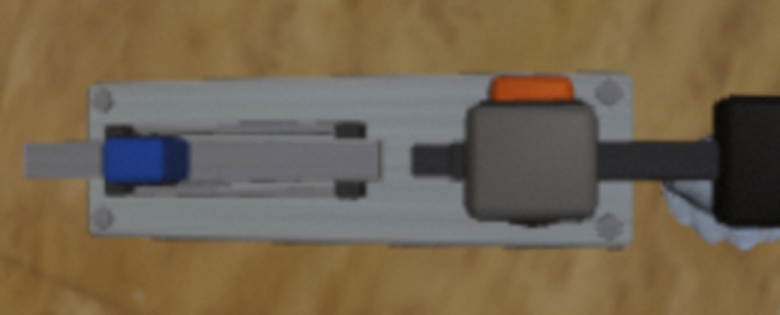

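The lock is at the far end of the base and its bar is clear of the mast. The mast grip's top is centred at crop (533,161). Next I work out where the grip is.

```bash
python3 - <<'E'
from h import *
np.set_printoptions(suppress=True,precision=2)
s=ctrl.state()
C=np.array([[533,161],[469,102],[596,102],[596,220],[469,220],[136,160]])
W=wpt(s,np.c_[270+C[:,1]/3,280-C[:,0]/3],[148]*5+[69]);print(W)
print("dist",np.linalg.norm((W[0]-W[5])[:2]),np.degrees(np.arctan2(*(W[0]-W[5])[[1,0]])))
a=np.radians(32.2);x=np.array([np.sin(a),-np.cos(a)])
t=W[0,:2]-.5*x;print("target",t,t-s["tool_pos"][:2])
E
```

```text
[[550.76  21.44 148.  ]
 [529.4   25.26 148.  ]
 [556.41  42.16 148.  ]
 [571.94  17.76 148.  ]
 [545.15   0.48 148.  ]
 [430.14 -55.36  69.  ]]
dist 142.99070475235172 32.489668906387976
target [550.49  21.87] [66.66 42.39]
```

```bash
python3 -m handwheel '[{"xyz":[40,25,0],"rotation":[0,0,0.005],"jaw":0},{"xyz":[67,42.5,0],"rotation":[0,0,0.005],"jaw":0},{"xyz":[67,42.5,-10],"rotation":[0,0,0.005],"jaw":0},{"xyz":[67,42.5,-40],"rotation":[0,0,0.005],"jaw":0},{"xyz":[67,42.5,-70],"rotation":[0,0,0.005],"jaw":0}]'
python3 -m handwheel '[{"xyz":[0,0,-30],"rotation":[0,0,0],"jaw":0},{"xyz":[0,0,-50],"rotation":[0,0,0],"jaw":0},{"xyz":[0,0,-61],"rotation":[0,0,0],"jaw":0},{"xyz":[0,0,-61],"rotation":[0,0,0],"jaw":0}]'
python3 -m handwheel '[{"xyz":[0,0,0],"rotation":[0,0,0],"jaw":0.4},{"xyz":[0,0,0],"rotation":[0,0,0],"jaw":0.7},{"xyz":[0,0,0],"rotation":[0,0,0],"jaw":1},{"xyz":[0,0,0],"rotation":[0,0,0],"jaw":1},{"xyz":[0,0,0],"rotation":[0,0,0],"jaw":1}]'
```

```text
time: 6.45
tool_pos: [550.5, 21.6, 167.4]
ee_rot: [0.0, 0.96, 0.282, -0.0]
wrist_force: [1.2, -0.4, 0.6]
width: 85.3
finger_force: 0.0
time: 6.95
tool_pos: [550.8, 22.0, 107.1]
ee_rot: [-0.0, 0.959, 0.282, -0.0]
wrist_force: [-0.4, -0.1, 0.3]
width: 85.1
finger_force: 0.0
time: 7.58
tool_pos: [551.7, 22.0, 107.9]
ee_rot: [0.0, 0.96, 0.282, 0.001]
wrist_force: [1.1, -1.9, 9.1]
width: 29.8
finger_force: 58.9
```

The opening reads 29.8 mm, so the button is pressed in. Now I pull straight up.

```bash
python3 -m handwheel '[{"xyz":[0,0,5],"rotation":[0,0,0],"jaw":1},{"xyz":[0,0,12],"rotation":[0,0,0],"jaw":1},{"xyz":[0,0,19],"rotation":[0,0,0],"jaw":1},{"xyz":[0,0,26],"rotation":[0,0,0],"jaw":1},{"xyz":[0,0,33],"rotation":[0,0,0],"jaw":1}]'
python3 -m handwheel '[{"xyz":[0,0,7],"rotation":[0,0,0],"jaw":1},{"xyz":[0,0,14],"rotation":[0,0,0],"jaw":1},{"xyz":[0,0,21],"rotation":[0,0,0],"jaw":1},{"xyz":[0,0,26],"rotation":[0,0,0],"jaw":1},{"xyz":[0,0,30],"rotation":[0,0,0],"jaw":1}]'
```

```text
time: 8.2
tool_pos: [551.5, 22.1, 140.7]
ee_rot: [0.0, 0.959, 0.282, 0.0]
wrist_force: [4.0, -3.0, -6.6]
width: 29.0
finger_force: 59.5
time: 8.82
tool_pos: [551.3, 22.2, 170.5]
ee_rot: [0.0, 0.959, 0.282, 0.0]
wrist_force: [4.9, -3.8, -9.2]
width: 29.3
finger_force: 59.7
```

```bash
python3 -m handwheel '[{"xyz":[0,0,3],"rotation":[0,0,0],"jaw":1},{"xyz":[0,0,9],"rotation":[0,0,0],"jaw":1},{"xyz":[0,0,16],"rotation":[0,0,0],"jaw":1},{"xyz":[0,0,23],"rotation":[0,0,0],"jaw":1},{"xyz":[0,0,30],"rotation":[0,0,0],"jaw":1}]'
python3 -m handwheel '[{"xyz":[0,0,7],"rotation":[0,0,0],"jaw":1},{"xyz":[0,0,13],"rotation":[0,0,0],"jaw":1},{"xyz":[0,0,19],"rotation":[0,0,0],"jaw":1},{"xyz":[0,0,24],"rotation":[0,0,0],"jaw":1},{"xyz":[0,0,26],"rotation":[0,0,0],"jaw":1}]'
python3 -m handwheel '[{"xyz":[0,0,2],"rotation":[0,0,0],"jaw":1},{"xyz":[0,0,3],"rotation":[0,0,0],"jaw":1},{"xyz":[0,0,3],"rotation":[0,0,0],"jaw":1},{"xyz":[0,0,3],"rotation":[0,0,0],"jaw":1}]'
```

```text
time: 9.45
tool_pos: [551.3, 22.1, 200.4]
ee_rot: [0.0, 0.959, 0.282, -0.0]
wrist_force: [4.9, -2.9, -9.4]
width: 29.3
finger_force: 59.8
time: 10.07
tool_pos: [551.3, 22.1, 226.4]
ee_rot: [0.0, 0.959, 0.282, 0.0]
wrist_force: [4.8, -3.6, -10.6]
width: 29.2
finger_force: 59.9
time: 10.58
tool_pos: [551.1, 22.1, 228.4]
ee_rot: [0.0, 0.959, 0.282, -0.001]
wrist_force: [7.2, -3.5, -22.1]
width: 29.6
finger_force: 62.4
```

The force jumped to 22 N after 120.5 mm of travel, which matches the second stop. I'll settle and check with a picture.

```bash
python3 -m handwheel '[{"xyz":[0,0,0],"rotation":[0,0,0],"jaw":1},{"xyz":[0,0,0],"rotation":[0,0,0],"jaw":1},{"xyz":[0,0,0],"rotation":[0,0,0],"jaw":1},{"xyz":[0,0,0],"rotation":[0,0,0],"jaw":1}]'
python3 - <<'E'
from h import *
import cv2
cv2.imwrite("pics/s3.png",cv2.resize(ctrl.grab_frame("scene")[60:260,250:480],None,fx=3,fy=3,interpolation=2))
E
```

```text
time: 11.08
tool_pos: [551.1, 22.1, 228.4]
ee_rot: [0.0, 0.959, 0.282, -0.001]
wrist_force: [7.7, -3.7, -21.2]
width: 29.3
finger_force: 62.4
```

View pics/s3.png

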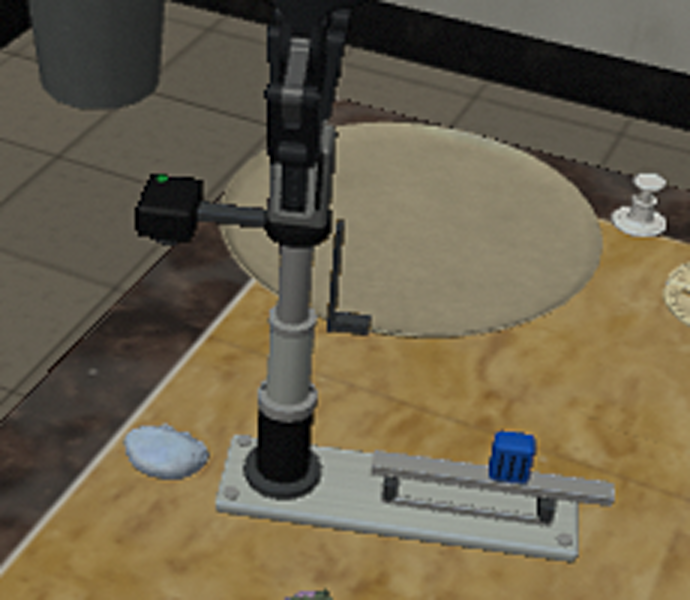

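Both tubes are out (collars at crop (292,325) and (287,400)), the lock is at its open end at (513,457), and the cakes have not moved. I'm handing in.

```bash
python3 -c "
from station import ctrl
print(ctrl.close_job())"
```

```text
the job is handed in; nothing more can be done
None
```

I handed the job in with the lock at its open end stop, the mast pulled fully out to the second stop and held by the grip with the button squeezed, and the rice cakes not moved; no verdict came back at hand-in.

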